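# Set the turntable for the water tower road

### The arm

A 6-joint arm with a two-finger parallel gripper is mounted at the origin on the work surface. World frame = base frame: x ahead of the robot, y to its left, z up, the work surface at z = 0. Lengths are in mm, angles in rad, forces in N, time in s.
With the tool pointing down it reaches from about 275 to 1000 mm from the base axis. Payload 8.4 kg.
Tool frame: the origin (TCP) lies at the very end of the fingers, on their centre line; the grasp point (between the pads) lies 19 mm behind it; z points along the fingers, y is the direction in which the jaws open and shut (so a half turn about z gives the same grasp; the last joint's range is limited). The gripper opens to 85 mm and grips with 20 to 120 N. Pads are 22 mm wide; open, the fingers measure 114 mm over their backs; the gripper's body (76 mm by 85 mm) begins 54 mm behind the grasp point. The pads swing forward as they close: fully open they stand 13 mm farther back than shut.
Start: joints at [1.121, 0.353, 1.633, -0, 1.155, -0.002], TCP at [270.614, 563.379, 208.881] pointing down, gripper open.
Joint ranges: [-2.63, 2.63], [-0.92, 2.1], [0.06, 2.66], [-1.3, 4.44], [0, 2.69], [-3.02, 3.02]. Speed limits (rad/s): [2.22, 2.22, 2.79, 3.14, 3.14, 3.14].

### API

Orientations are given as [roll, pitch, yaw] about the fixed x, y, z axes, in that order (R = Rz(yaw) Ry(pitch) Rx(roll)).
In Python, from rig import r gives the robot as it stands.
- The arm moves only by the tool move_arm, never from a script. Its argument "increments" is a list of rows, each an object of numbers: "tx", "ty", "tz": the shift along the tool's x, y, z in cm; "rx", "ry", "rz": the turn, a rotation vector about the tool's x, y, z in degrees; "gripper": the gripper's target within -1 to 1 (fully open at 1, half-way at 0, shut at -1). A call has 1 to 12 rows; each row shifts and turns the commanded pose from where the row before left it, along the tool's axes as they then stand; what a row does not reach is not made up. A row lasts 1/10 s, in which the tool goes at most 50 mm and 8.59 degrees, less where a joint would pass 70% of its speed; a pose out of reach is approached as far as the arm can. A call is refused whole if a number of a shift passes 5 or a number of a turn 8.59, either way. A call with a gripper value outside its range is refused whole. The fingers move at their own pace and stop on an object; "squeeze" is the grip in N (left out, the last holds). Time passes only in rows, so rows that do not move let the fingers close. It gives the time, the measured TCP pose, the force and the opening at its end, in the units of the state.
- r.sense(): the state, without advancing time (a new reading comes with each control period).
- r.grab_frame(name): name is "scene" or "top" or "wrist"; returns (picture, depth): 400x640x3 uint8, red, green, blue; 400x640 float32, mm along the optical axis (not along the pixel's ray), 0 where there is no reading.
- r.camera_model(name): a dict with "fx", "fy", "cx", "cy" (pixels), "k1" (the pictures are not rectified: a ray, as slopes to the right and down, at radius r is drawn at 1 + k1 r^2 times it, then the intrinsics apply), "R" (3x3) and "t" (3): a world point X has camera coordinates R X + t; the wrist camera has in their place "hand_eye" (4x4, takes a point from camera to tool coordinates, whose origin is the TCP and whose axes are the flange's). Camera axes: x right, y down, z forward; pixel columns grow to the right and rows downward; lengths in mm; the calibration is good to about 2 mm. A picture is of the moment at which its call begins: read the wrist's pose just before it. camera_model takes no time and is no camera call.
- r.sign_off(): hands the job in, once; it reports no verdict.
Trained networks look in the newest picture that a camera, given by its name, has taken for a name from the list of things; names that differ only in an ending like _2 or _b are one class to them, and where a whole thing is asked for, a point or a joint stands for the part that bears it (a point fixed in the world has none). Each returns a list of dicts, best first, with "confidence" (0 to 1); they miss things now and then, are a little off and sometimes report something else, mostly with a low value. They report only what shows in the picture. A call takes as long as a camera call.
- r.cut_out(query, camera): "mask" (400x640 bool, what is visible of it) and "bbox" ([left, top, right, bottom] in pixels, round what is visible of it).
- r.place_of(query, camera): "location" ([row, column] in pixels: a listed point, or the origin of a listed thing).
The state is a dict: "clock": time; "qpos": joint angles; "qvel": joint speeds; "joint_efforts": joint torques, N m; "eef_pos": TCP position; "tcp_rot": TCP orientation; "contact_force": force on the tool from outside, world axes, zero at the start; "wrist_torque": the same for the moment, N m; "opening": opening from 0.0 (shut) to 1.0 (fully open).
Only numpy, scipy, OpenCV 4.12 (cv2) and the standard library are available. Lean on these libraries where they do the work, as an engineer would, in place of code of your own. Each camera call takes 0.05 s, during which the arm holds its last target. There are 200 camera calls.

### The job

Turn the model railway's turntable by pushing its brass arm sideways with a fingertip, so that the head end of the bridge (the end opposite the arm) lines up with the siding that ends at the water tower, rails facing rails. Do not take hold of the arm, and leave the rolling stock and everything else standing where it is. Leave the bridge at rest and lined up, and draw the hand clear.

Things in the scene. Friction and masses are not known exactly. Their poses are not given: they have to be found in the camera images.
- bridge: the turntable bridge with its push arm, one piece, turning about the upright axis through pivot. Origin on that axis at the board's top (18 mm above the shelf); x axis along the bridge to its head end, z up. It turns up to 1.2 rad either way from the board's x axis. Stiff: it moves only while pushed (1 to 2 N at the arm's outer half) and stays where left. At the start it points between the two middle sidings.
- pivot (a point): centre of the turntable, at rail-top height (28 mm above the shelf). The bridge is a wooden deck 170 x 58 mm with two rails and low side plates (tops 32 mm above the shelf). x axis: along the bridge from the pivot to its head end; z up.
- bridge_head (a point): middle of the bridge's head end (opposite the push arm), at rail-top height, 85 mm from the pivot. x axis: outward along the bridge; y across it; z up.
- pusharm_mid (a point): point on the push arm's centre line, 120 mm from the pivot, opposite the head, 44 mm above the shelf. The arm is a level round brass bar 10 mm thick running radially out from the bridge's tail, straight from 88 to 145 mm from the pivot (round end at 150), underside 39 and top 49 mm above the shelf, 21 mm free beneath it. Axes as bridge_head (x from arm to pivot).
- board: fixed plywood board of the turntable, top 18 mm above the shelf, origin under the pivot at shelf height. Its place and yaw change each time. Four sidings run radially out from the pivot on the side away from the robot, at -0.95, -0.38, 0.38 and 0.95 rad from the board's x axis, from 97 mm to buffer stops at 148 mm (tops 43 mm above the shelf).
- water_tower: fixed model water tower: a brick pillar 38 mm across, 52 mm tall, carrying a wider round grey tank 66 mm across, 34 mm tall. Origin under its centre, on the board's top, exactly on one siding's centre line, 190 mm from the pivot, behind its buffer stop. The other sidings end at a round hut with a cone roof, a low open drum and a thin lamp post; which is where changes. All are fixed.
- flat_wagon: rust-brown flat wagon, 130 x 50 x 34 mm, loose, on the short lead track at the turntable's left side, just beyond the sweep of the push arm; a bystander. Origin under its centre.
- tweezers_block: steel block 40 x 44 x 30 mm with two tweezers standing in it, about 78 mm tall, loose on the board to the turntable's right; a bystander. Origin under its centre.
- tender: black tender, 130 x 50 x 58 mm, loose in a slot of the wooden stand away to the left; a bystander. Origin under its centre.
- guards_van: teal guards van, 130 x 54 x 68 mm, loose in a slot of the same stand; a bystander. Origin under its centre.
- portal: cork tunnel portal, 36 x 152 x 111 mm, loose on the shelf to the right; a bystander. Origin under its centre.
- varnish_jar: amber varnish jar, 44 mm across, 55 mm tall, loose on the shelf near the robot's right; a bystander. Origin under its centre.

How it is judged:
By the outcome, as a careful person would: the job done as asked, in the order asked, and still so for the second after the job is handed in, with the robot touching nothing.
It also fails if it takes over 48 s, if anything falls off the work surface, if the arm or the gripper's body presses on something with over 40 N, if the wrist force passes 120 N, or if a joint passes its speed limit or range.

## Working session

There is one attempt and no reset: what is moved stays moved. The work goes in short steps, Python scripts to look and compute and a tool call to move; the robot and the scene stay as the last step left them, time stands still between calls to the robot, and variables do not carry over. Pictures are saved under pics/ and viewed, about 8 in all and at most 12, crops included, and the job is handed in when it is done.

Besides the shell and the picture viewer there is one more tool, called as name(argument=value, ...), one argument or row to a line, values as JSON. move_arm: Moves the arm, as the interface text tells. Its arguments: {"type":"object","properties":{"increments":{"type":"array","items":{"type":"object","properties":{"tx":{"type":"number"},"ty":{"type":"number"},"tz":{"type":"number"},"rx":{"type":"number"},"ry":{"type":"number"},"rz":{"type":"number"},"gripper":{"type":"number"}}}},"squeeze":{"type":"number"}},"required":["increments"]}

```bash
ls; mkdir -p pics
cat > h.py <<'E'
import numpy as np, cv2
from rig import r
def ray(m,row,col):
    x=(col-m['cx'])/m['fx'];y=(row-m['cy'])/m['fy'];u,v=x,y
    for _ in range(20):
        k=1+m['k1']*(u*u+v*v);u,v=x/k,y/k
    return np.array([u,v,1.])
def ext(name):
    m=r.camera_model(name)
    if 'hand_eye' in m:
        from scipy.spatial.transform import Rotation as Ro
        s=r.sense();T=np.eye(4);T[:3,:3]=Ro.from_euler('xyz',s['tcp_rot']).as_matrix();T[:3,3]=s['eef_pos']
        T=T@np.array(m['hand_eye']);return m,T[:3,:3],T[:3,3]
    R=np.array(m['R']);t=np.array(m['t']);return m,R.T,-R.T@t
def atz(name,rc,z):
    m,R,c=ext(name);d=R@ray(m,*rc);return c+d*(z-c[2])/d[2]
def proj(name,X):
    m,R,c=ext(name);p=R.T@(np.array(X)-c);u=p[:2]/p[2];k=1+m['k1']*(u@u)
    return u[0]*k*m['fx']+m['cx'],u[1]*k*m['fy']+m['cy']
E
python3 - <<'E'
from h import *
print(r.sense())
for c in ['scene','top']:
    p,d=r.grab_frame(c);cv2.imwrite(f'pics/{c}0.png',p[:,:,::-1])
    for q,z in [('pivot',28),('bridge_head',28),('pusharm_mid',44),('water_tower',18),('board',0),('tweezers_block',18),('flat_wagon',18),('varnish_jar',0),('portal',0)]:
        for o in r.place_of(q,c)[:2]:
            print(c,q,round(o['confidence'],2),np.round(o['location']),atz(c,o['location'],z).round(1))
E
```

```text
pics
{'clock': 0.0, 'qpos': array([ 1.12059940e+00,  3.53664706e-01,  1.63417463e+00, -1.00190792e-05,
        1.15520384e+00, -2.39492856e-03]), 'qvel': array([-2.01908023e-03, -1.66372431e-05, -5.73175044e-04, -1.73464518e-03,
       -1.38317829e-03, -5.26665044e-05]), 'joint_efforts': array([ 6.84880069e-05, -6.05254412e+01, -3.42063367e+01, -2.78745125e-05,
        9.41188540e-03,  4.49848824e-05]), 'eef_pos': array([270.3830772 , 562.89365469, 208.13404299]), 'tcp_rot': array([-3.14014211e+00,  5.68641568e-06,  2.69379471e+00]), 'contact_force': array([-0.26333215,  0.45561608,  0.61293076]), 'wrist_torque': array([-0.0059148 , -0.0141801 , -0.04755632]), 'opening': 0.996290927672565}
scene pivot 0.78 [227. 301.] [567.6  25.3  28. ]
scene bridge_head 0.56 [236. 272.] [649.    7.4  28. ]
scene pusharm_mid 0.89 [214. 338.] [463.9  52.1  44. ]
scene water_tower 0.83 [277. 256.] [741.7  98.8  18. ]
scene board 0.86 [236. 303.] [566.3  33.8   0. ]
scene board 0.55 [136. 334.] [ 214.3 -331.2    0. ]
scene tweezers_block 0.56 [193. 271.] [ 565.7 -156.2   18. ]
scene flat_wagon 0.75 [272. 336.] [568.7 198.   18. ]
scene flat_wagon 0.35 [228. 302.] [563.1  21.   18. ]
scene varnish_jar 0.45 [137. 333.] [ 221.1 -327.8    0. ]
scene portal 0.87 [148. 260.] [ 476.5 -419.     0. ]
top pivot 0.84 [173. 296.] [569.2  28.1  28. ]
top pivot 0.31 [171. 232.] [570.4 198.1  28. ]
top bridge_head 0.88 [142. 303.] [655.   13.5  28. ]
top pusharm_mid 0.9 [215. 288.] [452.9  48.7  44. ]
top water_tower 0.73 [107. 273.] [756.2  97.9  18. ]
top board 0.56 [175. 297.] [570.3  26.7   0. ]
top tweezers_block 0.7 [177. 362.] [ 563.7 -149.4   18. ]
top tweezers_block 0.37 [171. 298.] [576.3  24.9  18. ]
top flat_wagon 0.98 [172. 232.] [568.6 200.3  18. ]
top varnish_jar 0.52 [303. 428.] [ 233.7 -322.6    0. ]
top portal 0.96 [213. 464.] [ 472.3 -425.4    0. ]
```

Run:
```python
import cv2
a=cv2.imread('pics/top0.png')[60:260,180:440];cv2.imwrite('pics/c1.png',cv2.resize(a,None,fx=3,fy=3,interpolation=cv2.INTER_CUBIC))
```

```text
(no output)
```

View pics/c1.png

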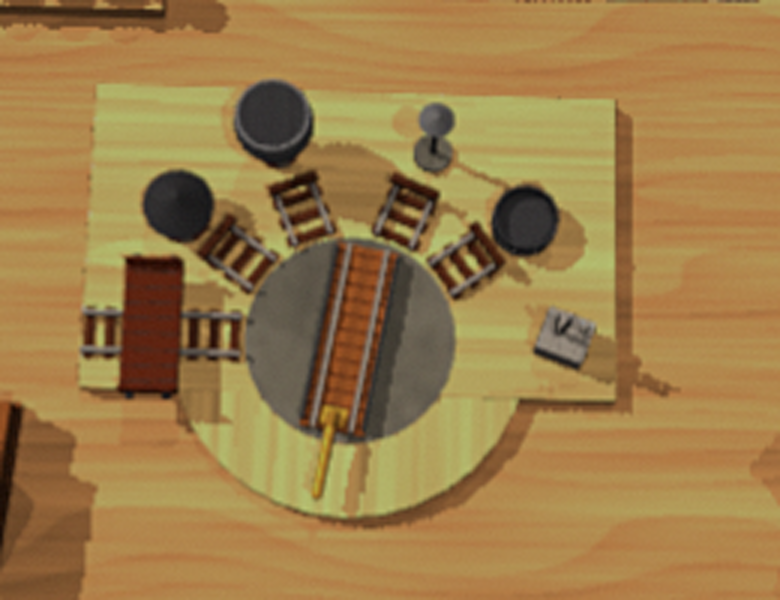

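View pics/scene0.png

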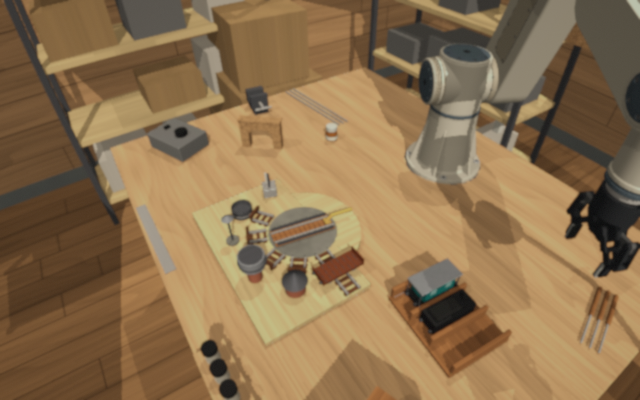

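The water tower stands at crop (273,120), behind the inner-left siding (board +0.38). The bridge points at about -0.17 rad, so it must turn about +0.53 rad, with the arm pushed towards -y. I'll start by hovering on the arm's +y side.

move_arm(
  increments=[
    {"tx": -3.4,"ty": -3.2,"gripper": -1},
    {"tx": -3.4,"ty": -3.2},
    {"tx": -3.4,"ty": -3.2},
    {"tx": -3.4,"ty": -3.2},
    {"tx": -3.4,"ty": -3.2},
    {"tx": -3.4,"ty": -3.2},
    {"tx": -3.4,"ty": -3.2},
    {"tx": -3.4,"ty": -3.2},
    {"tx": -3.4,"ty": -3.2},
    {"tx": -3.4,"ty": -3.2},
    {"tx": -3.1,"ty": -3.2},
    {},
  ],
  squeeze=20,
)

```text
invalid input
```

move_arm(
  increments=[
    {"rz": 8.4},
    {"rz": 8.4},
    {"rz": 8.4},
    {"rz": 8.4},
    {"rz": 8.4},
    {"rz": 8.4},
    {"rz": 8.1},
    {},
  ],
)

```text
invalid input
```

Run:
```python
from h import *
s=r.sense();print(s['clock'],s['eef_pos'],s['tcp_rot'],s['opening'])
p,d=r.grab_frame('wrist');cv2.imwrite('pics/w1.png',p[:,:,::-1])
for q,z in [('pivot',28),('bridge_head',28),('pusharm_mid',44),('water_tower',18)]:
    for o in r.place_of(q,'wrist')[:2]:
        print(q,round(o['confidence'],2),np.round(o['location']),atz('wrist',o['location'],z).round(1))
print(proj('wrist',[569,28,28]))
```

```text
1.0 [270.61464486 563.37413589 208.86987264] [-3.14159246e+00  3.05863184e-05  2.69380541e+00] 0.996434476562528
(np.float64(117.80029515965643), np.float64(450.7385748337242))
```

View pics/w1.png

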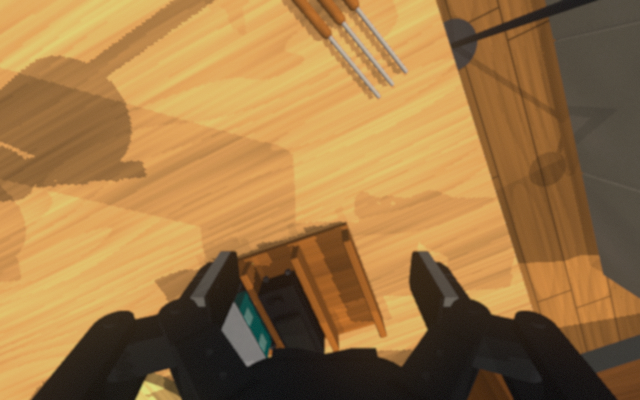

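This shows the start view: stand at the bottom, fingers open. The moves were refused as invalid, probably because keys were missing, so I'll give every key.

move_arm(
  increments=[
    {"tx": -3.4,"ty": -3.2,"tz": 0,"rx": 0,"ry": 0,"rz": 0,"gripper": -1},
    {"tx": -3.4,"ty": -3.2,"tz": 0,"rx": 0,"ry": 0,"rz": 0,"gripper": -1},
    {"tx": -3.4,"ty": -3.2,"tz": 0,"rx": 0,"ry": 0,"rz": 0,"gripper": -1},
    {"tx": -3.4,"ty": -3.2,"tz": 0,"rx": 0,"ry": 0,"rz": 0,"gripper": -1},
    {"tx": -3.4,"ty": -3.2,"tz": 0,"rx": 0,"ry": 0,"rz": 0,"gripper": -1},
    {"tx": -3.4,"ty": -3.2,"tz": 0,"rx": 0,"ry": 0,"rz": 0,"gripper": -1},
    {"tx": -3.4,"ty": -3.2,"tz": 0,"rx": 0,"ry": 0,"rz": 0,"gripper": -1},
    {"tx": -3.4,"ty": -3.2,"tz": 0,"rx": 0,"ry": 0,"rz": 0,"gripper": -1},
    {"tx": -3.4,"ty": -3.2,"tz": 0,"rx": 0,"ry": 0,"rz": 0,"gripper": -1},
    {"tx": -3.4,"ty": -3.2,"tz": 0,"rx": 0,"ry": 0,"rz": 0,"gripper": -1},
    {"tx": -3.1,"ty": -3.2,"tz": 0,"rx": 0,"ry": 0,"rz": 0,"gripper": -1},
  ],
  squeeze=20,
)

```text
clock: 2.35
eef_pos: [453.3, 83.6, 209.2]
tcp_rot: [3.141, 0.001, 2.694]
contact_force: [0.4, 0.6, 0.2]
opening: -0.003
```

move_arm(
  increments=[
    {"tx": 0,"ty": 0,"tz": 0,"rx": 0,"ry": 0,"rz": 8.4,"gripper": -1},
    {"tx": 0,"ty": 0,"tz": 0,"rx": 0,"ry": 0,"rz": 8.4,"gripper": -1},
    {"tx": 0,"ty": 0,"tz": 0,"rx": 0,"ry": 0,"rz": 8.4,"gripper": -1},
    {"tx": 0,"ty": 0,"tz": 0,"rx": 0,"ry": 0,"rz": 8.4,"gripper": -1},
    {"tx": 0,"ty": 0,"tz": 0,"rx": 0,"ry": 0,"rz": 8.4,"gripper": -1},
    {"tx": 0,"ty": 0,"tz": 0,"rx": 0,"ry": 0,"rz": 8.4,"gripper": -1},
    {"tx": 0,"ty": 0,"tz": 0,"rx": 0,"ry": 0,"rz": 8.1,"gripper": -1},
    {"tx": 0,"ty": 0,"tz": 0,"rx": 0,"ry": 0,"rz": 0,"gripper": -1},
  ],
  squeeze=20,
)

```text
clock: 3.15
eef_pos: [452.7, 85.4, 209.0]
tcp_rot: [3.141, -0.0, 1.671]
contact_force: [0.1, -0.1, -0.3]
opening: -0.0
```

Run:
```python
from h import *
s=r.sense();print(s['clock'],s['eef_pos'],s['tcp_rot'],s['opening'])
p,d=r.grab_frame('wrist');cv2.imwrite('pics/w2.png',p[:,:,::-1])
for q,z in [('pivot',28),('bridge_head',28),('pusharm_mid',44),('water_tower',18)]:
    for o in r.place_of(q,'wrist')[:2]:
        print(q,round(o['confidence'],2),np.round(o['location']),atz('wrist',o['location'],z).round(1))
print(proj('wrist',[569,28,28]))
```

```text
3.15 [452.65630992  85.44616888 208.97839214] [ 3.14140631e+00 -7.62841313e-06  1.67064340e+00] -0.00019013646421989946
pivot 0.77 [217. 412.] [569.   31.6  28. ]
bridge_head 0.95 [234. 472.] [649.9  16.5  28. ]
pusharm_mid 0.72 [197. 319.] [450.3  51.1  44. ]
water_tower 0.61 [175. 561.] [743.2 102.2  18. ]
(np.float64(411.5566582911264), np.float64(219.62425616518217))
```

View pics/w2.png

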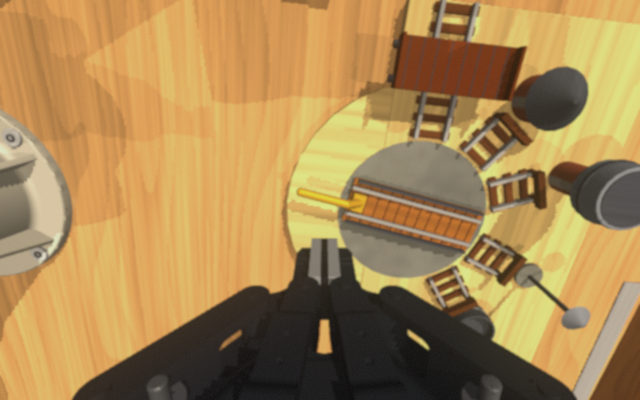

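The view is clear: arm at (335,197), bridge head at (472,234), tower-siding rails at (517,190), tower pillar at (575,180). The numbers agree with the earlier ones. Next I'll descend beside the arm.

move_arm(
  increments=[
    {"tx": 0,"ty": 0,"tz": 4.5,"rx": 0,"ry": 0,"rz": 0,"gripper": -1},
    {"tx": 0,"ty": 0,"tz": 4.5,"rx": 0,"ry": 0,"rz": 0,"gripper": -1},
    {"tx": 0,"ty": 0,"tz": 4.5,"rx": 0,"ry": 0,"rz": 0,"gripper": -1},
    {"tx": 0,"ty": 0,"tz": 3,"rx": 0,"ry": 0,"rz": 0,"gripper": -1},
    {"tx": 0,"ty": 0,"tz": 1.3,"rx": 0,"ry": 0,"rz": 0,"gripper": -1},
    {"tx": 0,"ty": 0,"tz": 0,"rx": 0,"ry": 0,"rz": 0,"gripper": -1},
  ],
  squeeze=20,
)

```text
clock: 4.0
eef_pos: [451.1, 85.2, 29.1]
tcp_rot: [-3.138, 0.0, 1.674]
contact_force: [0.3, 0.3, -0.3]
opening: 0.0
```

move_arm(
  increments=[
    {"tx": -0.57,"ty": -0.17,"tz": 0,"rx": 0,"ry": 0,"rz": 0,"gripper": -1},
    {"tx": -0.57,"ty": -0.17,"tz": 0,"rx": 0,"ry": 0,"rz": 0,"gripper": -1},
    {"tx": -0.57,"ty": -0.17,"tz": 0,"rx": 0,"ry": 0,"rz": 0,"gripper": -1},
    {"tx": -0.57,"ty": -0.17,"tz": 0,"rx": 0,"ry": 0,"rz": 0,"gripper": -1},
    {"tx": -0.57,"ty": -0.17,"tz": 0,"rx": 0,"ry": 0,"rz": 0,"gripper": -1},
    {"tx": -0.57,"ty": -0.17,"tz": 0,"rx": 0,"ry": 0,"rz": 0,"gripper": -1},
    {"tx": 0,"ty": 0,"tz": 0,"rx": 0,"ry": 0,"rz": 0,"gripper": -1},
  ],
  squeeze=20,
)

```text
clock: 4.7
eef_pos: [445.7, 49.7, 31.0]
tcp_rot: [-3.141, 0.0, 1.672]
contact_force: [-0.4, -0.6, -0.1]
opening: -0.004
```

move_arm(
  increments=[
    {"tx": -0.6,"ty": -0.1,"tz": 0,"rx": 0,"ry": 0,"rz": 0,"gripper": -1},
    {"tx": -0.6,"ty": -0.1,"tz": 0,"rx": 0,"ry": 0,"rz": 0,"gripper": -1},
    {"tx": -0.6,"ty": -0.1,"tz": 0,"rx": 0,"ry": 0,"rz": 0,"gripper": -1},
    {"tx": -0.6,"ty": -0.1,"tz": 0,"rx": 0,"ry": 0,"rz": 0,"gripper": -1},
    {"tx": -0.6,"ty": -0.1,"tz": 0,"rx": 0,"ry": 0,"rz": 0,"gripper": -1},
    {"tx": -0.6,"ty": -0.1,"tz": 0,"rx": 0,"ry": 0,"rz": 0,"gripper": -1},
    {"tx": 0,"ty": 0,"tz": 0,"rx": 0,"ry": 0,"rz": 0,"gripper": -1},
  ],
  squeeze=20,
)

```text
clock: 5.4
eef_pos: [443.6, 13.3, 30.9]
tcp_rot: [-3.141, 0.0, 1.672]
contact_force: [0.3, 0.8, -0.7]
opening: 0.001
```

Run:
```python
from h import *
for c in ['top','scene']:
    p,d=r.grab_frame(c);cv2.imwrite(f'pics/{c}3.png',p[:,:,::-1])
    for q,z in [('pivot',28),('bridge_head',28),('pusharm_mid',44)]:
        for o in r.place_of(q,c)[:1]: print(c,q,round(o['confidence'],2),np.round(o['location']),atz(c,o['location'],z).round(1))
a=cv2.imread('pics/top3.png')[90:240,220:380];b=cv2.imread('pics/scene3.png')[190:300,225:385]
cv2.imwrite('pics/c3.png',cv2.resize(a,None,fx=4,fy=4,interpolation=cv2.INTER_CUBIC))
```

```text
top pivot 0.66 [173. 297.] [568.7  27.9  28. ]
top bridge_head 0.88 [142. 301.] [653.5  18.   28. ]
scene pivot 0.94 [227. 300.] [570.4  23.   28. ]
scene bridge_head 0.75 [238. 275.] [645.1  20.7  28. ]
scene pusharm_mid 0.83 [210. 341.] [448.1  45.   44. ]
```

View pics/c3.png

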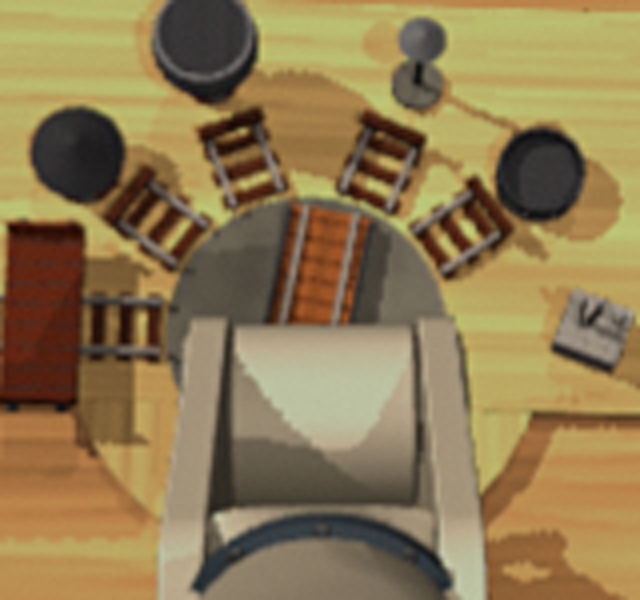

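The bridge barely turned: its rails still tilt right in the crop, from (285,320) to (305,205). I'll look at the fingertip against the arm.

Run:
```python
from h import *
p,d=r.grab_frame('wrist');w=p[:,:,::-1]
b=cv2.imread('pics/scene3.png')[180:280,240:400]
o=np.zeros((600,640,3),np.uint8);o[:400]=cv2.resize(b,(640,400),interpolation=cv2.INTER_CUBIC);o[400:,:320]=cv2.resize(w,(320,200));o[400:,320:]=cv2.resize(w[150:300,200:440],(320,200))
cv2.imwrite('pics/c4.png',o)
for q,z in [('pivot',28),('bridge_head',28),('pusharm_mid',44)]:
    for o in r.place_of(q,'wrist')[:1]: print(q,round(o['confidence'],2),np.round(o['location']),atz('wrist',o['location'],z).round(1))
```

```text
pivot 0.88 [228. 530.] [568.9  30.9  28. ]
pusharm_mid 0.57 [185. 348.] [452.6  51.5  44. ]
```

View pics/c4.png

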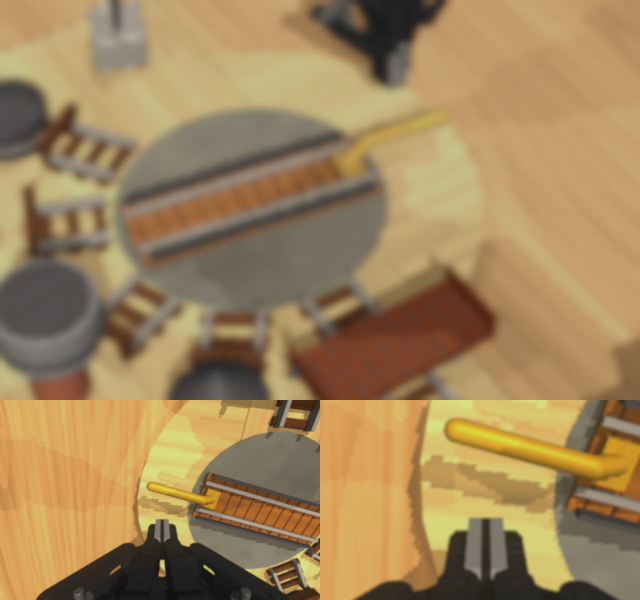

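Run:
```python
from h import *
s=r.sense();print(s['eef_pos'],s['tcp_rot'],s['opening'])
print('TCP in scene',proj('scene',s['eef_pos']),'wrist',proj('wrist',s['eef_pos']))
p,d=r.grab_frame('wrist')
m,R,c=ext('wrist')
for rc in [(240,310),(240,316),(240,331),(255,310),(255,330),(270,312),(182,310),(190,340)]:
    z=d[rc];print(rc,z,(c+R@ray(m,*rc)*z).round(1))
```

```text
[443.64946238  14.04768938  30.87808078] [-3.14156832e+00  2.31812003e-05  1.67297946e+00] -0.0028992284994292616
TCP in scene (np.float64(335.9454499578272), np.float64(206.83327696231527)) wrist (np.float64(324.05737544343395), np.float64(235.63215679891624))
(240, 310) 199.49715 [435.4   2.3  15.9]
(240, 316) 151.71626 [438.4  25.2  58.7]
(240, 331) 152.93594 [446.   25.4  57.6]
(255, 310) 136.58842 [436.   25.5  74.5]
(255, 330) 137.84535 [445.2  25.8  73.3]
(270, 312) 126.02218 [437.4  25.2  85.8]
(182, 310) 154.6565 [432.5  51.7  46.5]
(190, 340) 155.63087 [448.4  49.1  46.8]
```

Run:
```python
from h import *
p,d=r.grab_frame('wrist')
m,R,c=ext('wrist')
for rr in range(228,246,1):
    print(rr,[(c+R@ray(m,rr,cc)*d[rr,cc]).round(0).tolist() for cc in (318,331)])
p,d=r.grab_frame('scene');m,R,c=ext('scene')
for rr in range(194,212,1): print(rr,[(c+R@ray(m,rr,cc)*d[rr,cc]).round(0).tolist() for cc in (334,337,340)])
```

```text
228 [[440.0, 12.0, 16.0], [448.0, 13.0, 16.0]]
229 [[440.0, 11.0, 16.0], [448.0, 12.0, 16.0]]
230 [[440.0, 10.0, 16.0], [449.0, 11.0, 16.0]]
231 [[440.0, 9.0, 16.0], [449.0, 11.0, 16.0]]
232 [[440.0, 9.0, 16.0], [449.0, 10.0, 16.0]]
233 [[440.0, 8.0, 16.0], [449.0, 9.0, 16.0]]
234 [[440.0, 7.0, 16.0], [449.0, 9.0, 17.0]]
235 [[440.0, 7.0, 17.0], [449.0, 7.0, 15.0]]
236 [[440.0, 5.0, 15.0], [449.0, 6.0, 15.0]]
237 [[441.0, 5.0, 15.0], [449.0, 6.0, 16.0]]
238 [[439.0, 26.0, 57.0], [446.0, 26.0, 57.0]]
239 [[439.0, 25.0, 58.0], [446.0, 26.0, 57.0]]
240 [[439.0, 25.0, 59.0], [446.0, 26.0, 59.0]]
241 [[439.0, 25.0, 60.0], [446.0, 26.0, 60.0]]
242 [[439.0, 25.0, 60.0], [446.0, 26.0, 61.0]]
243 [[439.0, 25.0, 61.0], [446.0, 25.0, 61.0]]
244 [[440.0, 25.0, 62.0], [446.0, 26.0, 63.0]]
245 [[439.0, 26.0, 64.0], [446.0, 26.0, 64.0]]
194 [[455.0, 20.0, 90.0], [446.0, 22.0, 87.0], [439.0, 26.0, 86.0]]
195 [[453.0, 17.0, 84.0], [447.0, 23.0, 84.0], [438.0, 24.0, 81.0]]
196 [[455.0, 20.0, 83.0], [445.0, 20.0, 78.0], [440.0, 27.0, 80.0]]
197 [[454.0, 18.0, 77.0], [446.0, 22.0, 76.0], [438.0, 24.0, 7
[... 254 characters left out ...]
0], [403.0, -23.0, 4.0]]
202 [[429.0, -17.0, 18.0], [447.0, 23.0, 58.0], [416.0, -5.0, 21.0]]
203 [[431.0, -14.0, 18.0], [425.0, -7.0, 20.0], [417.0, -3.0, 19.0]]
204 [[434.0, -10.0, 18.0], [427.0, -5.0, 19.0], [421.0, 3.0, 22.0]]
205 [[437.0, -6.0, 19.0], [429.0, -1.0, 19.0], [423.0, 5.0, 20.0]]
206 [[441.0, 0.0, 22.0], [432.0, 3.0, 19.0], [426.0, 9.0, 21.0]]
207 [[440.0, -1.0, 17.0], [435.0, 7.0, 20.0], [427.0, 11.0, 19.0]]
208 [[444.0, 5.0, 19.0], [437.0, 10.0, 20.0], [431.0, 16.0, 21.0]]
209 [[447.0, 10.0, 21.0], [439.0, 13.0, 19.0], [432.0, 18.0, 19.0]]
210 [[449.0, 12.0, 19.0], [442.0, 17.0, 19.0], [454.0, 48.0, 51.0]]
211 [[451.0, 15.0, 19.0], [462.0, 46.0, 50.0], [457.0, 53.0, 53.0]]
```

Both cameras put the real fingertip about 26 mm higher than the reported TCP: it is at z≈57 while TCP z reads 31. So the finger passed just over the arm without touching it. I'll go back to the +y side and descend further, correcting for this and watching the force.

move_arm(
  increments=[
    {"tx": 0,"ty": 0,"tz": -2.0,"rx": 0,"ry": 0,"rz": 0,"gripper": -1},
    {"tx": 2.3,"ty": 0.45,"tz": 0,"rx": 0,"ry": 0,"rz": 0,"gripper": -1},
    {"tx": 2.3,"ty": 0.45,"tz": 0,"rx": 0,"ry": 0,"rz": 0,"gripper": -1},
    {"tx": 2.3,"ty": 0.45,"tz": 0,"rx": 0,"ry": 0,"rz": 0,"gripper": -1},
    {"tx": 0,"ty": 0,"tz": 1.5,"rx": 0,"ry": 0,"rz": 0,"gripper": -1},
    {"tx": 0,"ty": 0,"tz": 1.0,"rx": 0,"ry": 0,"rz": 0,"gripper": -1},
    {"tx": 0,"ty": 0,"tz": 1.0,"rx": 0,"ry": 0,"rz": 0,"gripper": -1},
    {"tx": 0,"ty": 0,"tz": 0.6,"rx": 0,"ry": 0,"rz": 0,"gripper": -1},
    {"tx": 0,"ty": 0,"tz": 0,"rx": 0,"ry": 0,"rz": 0,"gripper": -1},
  ],
  squeeze=20,
)

```text
clock: 7.05
eef_pos: [449.3, 83.4, 9.0]
tcp_rot: [-3.14, 0.0, 1.672]
contact_force: [-0.3, -0.4, -0.5]
opening: -0.001
```

Run:
```python
from h import *
p,d=r.grab_frame('wrist')
m,R,c=ext('wrist')
for rr in range(235,242,1):
    print(rr,[(c+R@ray(m,rr,cc)*d[rr,cc]).round(0).tolist() for cc in (318,331)])
for q,z in [('pivot',28),('bridge_head',28),('pusharm_mid',44)]:
    for o in r.place_of(q,'wrist')[:1]: print(q,round(o['confidence'],2),np.round(o['location']),atz('wrist',o['location'],z).round(1))
```

```text
235 [[446.0, 87.0, 16.0], [453.0, 88.0, 16.0]]
236 [[446.0, 87.0, 18.0], [453.0, 87.0, 15.0]]
237 [[446.0, 86.0, 16.0], [453.0, 87.0, 16.0]]
238 [[445.0, 95.0, 35.0], [452.0, 95.0, 35.0]]
239 [[445.0, 95.0, 37.0], [452.0, 96.0, 37.0]]
240 [[445.0, 95.0, 38.0], [452.0, 96.0, 38.0]]
241 [[445.0, 95.0, 38.0], [452.0, 96.0, 39.0]]
pivot 0.74 [347. 510.] [571.9  28.4  28. ]
bridge_head 0.65 [375. 630.] [656.4  13.1  28. ]
pusharm_mid 0.79 [317. 324.] [453.3  52.7  44. ]
```

move_arm(
  increments=[
    {"tx": 0,"ty": 0,"tz": 0.4,"rx": 0,"ry": 0,"rz": 0,"gripper": -1},
    {"tx": -0.5,"ty": -0.11,"tz": 0,"rx": 0,"ry": 0,"rz": 0,"gripper": -1},
    {"tx": -0.5,"ty": -0.11,"tz": 0,"rx": 0,"ry": 0,"rz": 0,"gripper": -1},
    {"tx": -0.5,"ty": -0.11,"tz": 0,"rx": 0,"ry": 0,"rz": 0,"gripper": -1},
    {"tx": -0.5,"ty": -0.11,"tz": 0,"rx": 0,"ry": 0,"rz": 0,"gripper": -1},
    {"tx": -0.5,"ty": -0.11,"tz": 0,"rx": 0,"ry": 0,"rz": 0,"gripper": -1},
  ],
  squeeze=20,
)

```text
clock: 7.85
eef_pos: [446.9, 58.1, 5.9]
tcp_rot: [-3.141, -0.0, 1.672]
contact_force: [-1.2, 1.8, -0.0]
opening: 0.002
```

move_arm(
  increments=[
    {"tx": -0.5,"ty": -0.11,"tz": 0,"rx": 0,"ry": 0,"rz": 0,"gripper": -1},
    {"tx": -0.5,"ty": -0.11,"tz": 0,"rx": 0,"ry": 0,"rz": 0,"gripper": -1},
    {"tx": -0.5,"ty": -0.11,"tz": 0,"rx": 0,"ry": 0,"rz": 0,"gripper": -1},
    {"tx": -0.5,"ty": -0.11,"tz": 0,"rx": 0,"ry": 0,"rz": 0,"gripper": -1},
  ],
  squeeze=20,
)

```text
clock: 8.25
eef_pos: [445.3, 37.8, 6.0]
tcp_rot: [3.141, 0.0, 1.673]
contact_force: [0.8, 1.1, 0.4]
opening: -0.001
```

Run:
```python
from h import *
p,d=r.grab_frame('wrist');cv2.imwrite('pics/w5.png',p[:,:,::-1])
for q,z in [('pivot',28),('bridge_head',28),('pusharm_mid',44),('water_tower',18)]:
    for o in r.place_of(q,'wrist')[:1]: print(q,round(o['confidence'],2),np.round(o['location']),atz('wrist',o['location'],z).round(1))
p,d=r.grab_frame('top')
for q,z in [('pivot',28),('bridge_head',28),('pusharm_mid',44)]:
    for o in r.place_of(q,'top')[:1]: print(q,round(o['confidence'],2),np.round(o['location']),atz('top',o['location'],z).round(1))
```

```text
pivot 0.94 [282. 543.] [568.   32.5  28. ]
pivot 0.86 [173. 294.] [567.7  34.8  28. ]
bridge_head 0.71 [142. 296.] [654.1  31.5  28. ]
```

Contact is made and the bridge is turning as modelled, now at about 0.05 rad. I'll push on to about 0.28.

move_arm(
  increments=[
    {"tx": -0.5,"ty": -0.08,"tz": 0,"rx": 0,"ry": 0,"rz": 0,"gripper": -1},
    {"tx": -0.5,"ty": -0.08,"tz": 0,"rx": 0,"ry": 0,"rz": 0,"gripper": -1},
    {"tx": -0.5,"ty": -0.08,"tz": 0,"rx": 0,"ry": 0,"rz": 0,"gripper": -1},
    {"tx": -0.5,"ty": -0.08,"tz": 0,"rx": 0,"ry": 0,"rz": 0,"gripper": -1},
    {"tx": -0.4,"ty": -0.08,"tz": 0,"rx": 0,"ry": 0,"rz": 0,"gripper": -1},
    {"tx": 0,"ty": 0,"tz": 0,"rx": 0,"ry": 0,"rz": 0,"gripper": -1},
  ],
  squeeze=20,
)

```text
clock: 9.3
eef_pos: [443.0, 13.3, 5.8]
tcp_rot: [-3.141, 0.0, 1.672]
contact_force: [-0.3, 0.1, -0.4]
opening: 0.001
```

Run:
```python
from h import *
for c in ('top','scene','wrist'):
  p,d=r.grab_frame(c);cv2.imwrite(f'pics/{c}6.png',p[:,:,::-1])
  for q,z in [('pivot',28),('bridge_head',28),('pusharm_mid',44)]:
    for o in r.place_of(q,c)[:1]: print(c,q,round(o['confidence'],2),np.round(o['location']),atz(c,o['location'],z).round(1))
# rectify to metric map at z=28, px=0.5mm
def bev(c,x0=500,x1=760,y0=-90,y1=170,s=2,z=28):
    m,R,cc=ext(c);im=cv2.imread(f'pics/{c}6.png')
    X,Y=np.meshgrid(np.arange(y1,y0,-1/s),np.arange(x1,x0,-1/s))
    P=np.stack([Y,X,np.full_like(X,z)],-1)-cc;p=P@R;u=p[...,:2]/p[...,2:];k=1+m['k1']*(u**2).sum(-1)
    return cv2.remap(im,(u[...,0]*k*m['fx']+m['cx']).astype(np.float32),(u[...,1]*k*m['fy']+m['cy']).astype(np.float32),cv2.INTER_CUBIC)
b=bev('top');cv2.imwrite('pics/b6.png',b)
```

```text
top pivot 0.67 [173. 296.] [568.9  30.5  28. ]
top bridge_head 0.73 [140. 290.] [658.2  48.3  28. ]
scene pivot 0.78 [224. 299.] [566.4  12.   28. ]
scene bridge_head 0.67 [246. 281.] [645.2  53.4  28. ]
scene pusharm_mid 0.67 [199. 330.] [449.4 -10.6  44. ]
wrist pivot 0.86 [248. 564.] [569.9  30.9  28. ]
```

View pics/b6.png

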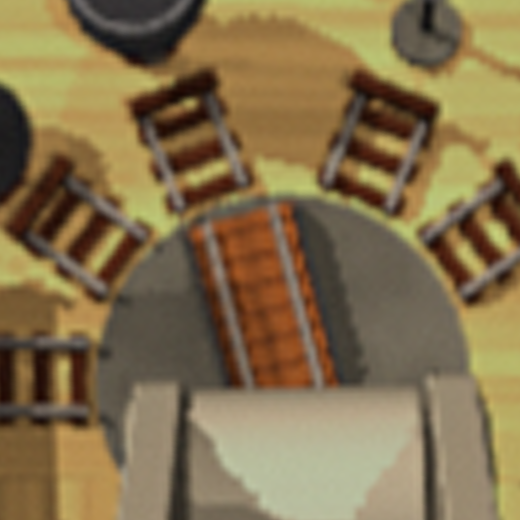

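The map (0.5 mm per pixel) shows the bridge at about 0.27 rad. Its head is at (240,222), a little right of the tower siding at (195,150). I'll back off and take a sharper look from above with the wrist camera.

move_arm(
  increments=[
    {"tx": 1.5,"ty": 0,"tz": 0,"rx": 0,"ry": 0,"rz": 0,"gripper": -1},
    {"tx": 0.5,"ty": 0,"tz": -4,"rx": 0,"ry": 0,"rz": 0,"gripper": -1},
    {"tx": 0,"ty": 0,"tz": -4.8,"rx": 0,"ry": 0,"rz": 0,"gripper": -1},
    {"tx": 0,"ty": 2,"tz": -4,"rx": 0,"ry": 0,"rz": 0,"gripper": -1},
    {"tx": 0,"ty": 3,"tz": -3.5,"rx": 0,"ry": 0,"rz": 0,"gripper": -1},
    {"tx": 0,"ty": 4,"tz": -2.5,"rx": 0,"ry": 0,"rz": 0,"gripper": -1},
    {"tx": 0,"ty": 0,"tz": 0,"rx": 0,"ry": 0,"rz": 0,"gripper": -1},
    {"tx": 0,"ty": 0,"tz": 0,"rx": 0,"ry": 0,"rz": 0,"gripper": -1},
  ],
  squeeze=20,
)

```text
clock: 10.7
eef_pos: [531.1, 43.1, 194.0]
tcp_rot: [3.141, 0.0, 1.673]
contact_force: [0.2, -1.0, -0.7]
opening: -0.003
```

```bash
cat > fit.py <<'E'
from h import *
from scipy.optimize import minimize
from scipy.ndimage import map_coordinates
X0,X1,Y0,Y1,S=480,740,-110,170,3
def bev(c,im,z=28):
    m,R,cc=ext(c)
    Y,X=np.meshgrid(np.arange(Y1,Y0,-1/S),np.arange(X1,X0,-1/S))
    p=(np.stack([X,Y,np.full_like(X,z)],-1)-cc)@R;u=p[...,:2]/p[...,2:];k=1+m['k1']*(u**2).sum(-1)
    return cv2.remap(im,(u[...,0]*k*m['fx']+m['cx']).astype(np.float32),(u[...,1]*k*m['fy']+m['cy']).astype(np.float32),cv2.INTER_CUBIC)
def score_im(b):
    hsv=cv2.cvtColor(b,cv2.COLOR_BGR2HSV).astype(np.float32)
    g=(hsv[...,2]*(1-hsv[...,1]/255.)).astype(np.float32)   # bright and grey = rail
    return cv2.GaussianBlur(g,(0,0),1.2*S)-cv2.GaussianBlur(g,(0,0),5*S)
def samp(sc,px,py,a,off,r0,r1):
    r=np.arange(r0,r1,1.);x=px+r*np.cos(a)-off*np.sin(a);y=py+r*np.sin(a)+off*np.cos(a)
    return map_coordinates(sc,[(X1-x)*S,(Y1-y)*S],order=1,mode='nearest').mean()
SID=[-.95,-.38,.38,.95]
def fit(sc,sids=SID,p0=(569,30,0.0,16)):
    f=lambda v:-sum(samp(sc,v[0],v[1],v[2]+s,o*v[3],100,143) for s in sids for o in(-1,1))
    best=min((minimize(f,[p0[0],p0[1]+dy,yw,g],method='Nelder-Mead',options=dict(xatol=.01,fatol=.001,initial_simplex=None)) for yw in(-.04,0,.04) for g in(13,16,19) for dy in(-3,3)),key=lambda q:q.fun)
    return best.x,best.fun
def bridge(sc,px,py,g,r0=10,r1=80):
    A=np.arange(-.3,.6,.002)
    # free lateral offset as a check on the pivot
    T=[(sum(samp(sc,px,py,a,l+o*g,r0,r1) for o in(-1,1)),a,l) for a in A for l in np.arange(-4,4.1,1)]
    return max(T),max(t for t in T if t[2]==0)
E
python3 - <<'E'
from fit import *
s=r.sense();print(s['clock'],s['eef_pos'],s['tcp_rot'])
p,d=r.grab_frame('wrist');im=p[:,:,::-1].copy();b=bev('wrist',im);sc=score_im(b)
v,f=fit(sc);print('pivot,yaw,g',v.round(3),f);print('bridge',bridge(sc,v[0],v[1],v[3]))
print('sub',[fit(sc,k)[0].round(3) for k in ([-.38,.38],[.38,.95],[-.95,.38])])
o=b.copy()
for a in [v[2]+s for s in SID]:
  for k in(-1,1):
    q=[(int((Y1-(v[1]+R*np.sin(a)+k*v[3]*np.cos(a)))*S),int((X1-(v[0]+R*np.cos(a)-k*v[3]*np.sin(a)))*S)) for R in(100,143)];cv2.line(o,*q,(0,0,255),1)
cv2.imwrite('pics/b7.png',cv2.resize(o,None,fx=.8,fy=.75))
for q,z in [('pivot',28),('bridge_head',28),('pusharm_mid',44),('water_tower',18)]:
    for t in r.place_of(q,'wrist')[:1]: print(q,round(t['confidence'],2),np.round(t['location']),atz('wrist',t['location'],z).round(1))
E
```

```text
10.7 [531.06771756  43.06142514 193.9801482 ] [3.14119012e+00 2.26306130e-05 1.67290222e+00]
pivot,yaw,g [ 5.68261e+02  3.11530e+01 -9.00000e-03  1.67070e+01] -283.9773864746094
bridge ((np.float32(101.51631), np.float64(0.2600000000000005), np.float64(0.0)), (np.float32(101.51631), np.float64(0.2600000000000005), np.float64(0.0)))
sub [array([5.68022e+02, 3.00190e+01, 1.00000e-03, 1.66760e+01]), array([ 5.68442e+02,  3.06550e+01, -5.00000e-03,  1.67620e+01]), array([567.743,  29.891,   0.   ,  16.714])]
pivot 0.7 [183. 358.] [569.4  30.6  28. ]
bridge_head 0.68 [172. 432.] [650.3  52.1  28. ]
pusharm_mid 0.78 [203. 251.] [4.514e+02 1.000e-01 4.400e+01]
water_tower 0.57 [133. 519.] [741.6 104.   18. ]
```

View pics/b7.png

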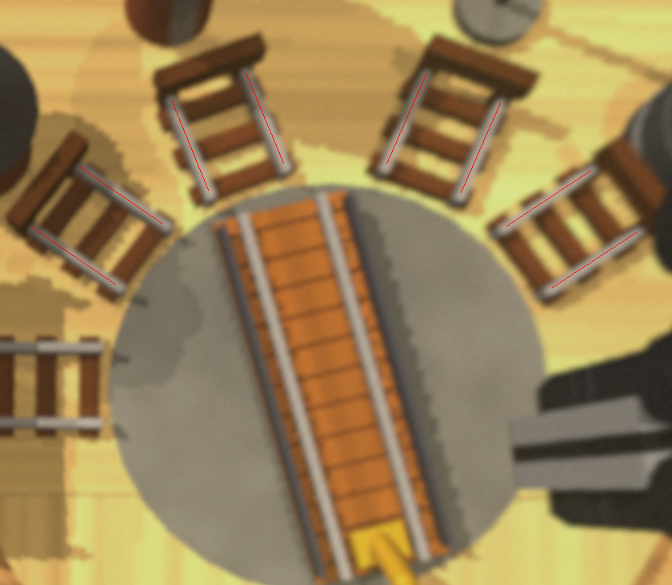

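The fit is tight. The pivot is at (568.3, 31.2), the board yaw is about -0.009 to 0, so the target is about 0.371–0.38 rad, and the bridge is at 0.260. It needs about +0.11 more, so I'll go back down and push most of it.

move_arm(
  increments=[
    {"tx": 0,"ty": -4,"tz": 2.5,"rx": 0,"ry": 0,"rz": 0,"gripper": -1},
    {"tx": 0,"ty": -3,"tz": 3.5,"rx": 0,"ry": 0,"rz": 0,"gripper": -1},
    {"tx": 0,"ty": -2,"tz": 4,"rx": 0,"ry": 0,"rz": 0,"gripper": -1},
    {"tx": 0,"ty": 0,"tz": 4.8,"rx": 0,"ry": 0,"rz": 0,"gripper": -1},
    {"tx": 0,"ty": 0,"tz": 3,"rx": 0,"ry": 0,"rz": 0,"gripper": -1},
    {"tx": 0,"ty": 0,"tz": 1,"rx": 0,"ry": 0,"rz": 0,"gripper": -1},
    {"tx": 0,"ty": 0,"tz": 0,"rx": 0,"ry": 0,"rz": 0,"gripper": -1},
  ],
  squeeze=20,
)

```text
clock: 11.65
eef_pos: [439.9, 33.7, 4.9]
tcp_rot: [-3.138, -0.0, 1.673]
contact_force: [-0.2, -0.6, 0.5]
opening: -0.001
```

move_arm(
  increments=[
    {"tx": -0.6,"ty": 0.1,"tz": 0,"rx": 0,"ry": 0,"rz": 0,"gripper": -1},
    {"tx": -0.6,"ty": 0.1,"tz": 0,"rx": 0,"ry": 0,"rz": 0,"gripper": -1},
    {"tx": -0.5,"ty": 0.04,"tz": 0,"rx": 0,"ry": 0,"rz": 0,"gripper": -1},
    {"tx": -0.5,"ty": 0.04,"tz": 0,"rx": 0,"ry": 0,"rz": 0,"gripper": -1},
    {"tx": -0.5,"ty": 0,"tz": 0,"rx": 0,"ry": 0,"rz": 0,"gripper": -1},
    {"tx": -0.4,"ty": 0,"tz": 0,"rx": 0,"ry": 0,"rz": 0,"gripper": -1},
    {"tx": -0.1,"ty": 0,"tz": 0,"rx": 0,"ry": 0,"rz": 0,"gripper": -1},
    {"tx": 0,"ty": 0,"tz": 0,"rx": 0,"ry": 0,"rz": 0,"gripper": -1},
    {"tx": 0,"ty": 0,"tz": 0,"rx": 0,"ry": 0,"rz": 0,"gripper": -1},
  ],
  squeeze=20,
)

```text
clock: 12.55
eef_pos: [447.1, 2.3, 5.8]
tcp_rot: [-3.141, 0.0, 1.673]
contact_force: [0.3, 0.4, -0.9]
opening: -0.002
```

move_arm(
  increments=[
    {"tx": 1.5,"ty": 0,"tz": 0,"rx": 0,"ry": 0,"rz": 0,"gripper": -1},
    {"tx": 1.5,"ty": 0,"tz": -4,"rx": 0,"ry": 0,"rz": 0,"gripper": -1},
    {"tx": 0,"ty": 0,"tz": -4.8,"rx": 0,"ry": 0,"rz": 0,"gripper": -1},
    {"tx": 0,"ty": 2,"tz": -4,"rx": 0,"ry": 0,"rz": 0,"gripper": -1},
    {"tx": 0,"ty": 3,"tz": -3.5,"rx": 0,"ry": 0,"rz": 0,"gripper": -1},
    {"tx": 0,"ty": 4,"tz": -2.5,"rx": 0,"ry": 0,"rz": 0,"gripper": -1},
    {"tx": 0,"ty": 0,"tz": 0,"rx": 0,"ry": 0,"rz": 0,"gripper": -1},
    {"tx": 0,"ty": 0,"tz": 0,"rx": 0,"ry": 0,"rz": 0,"gripper": -1},
  ],
  squeeze=20,
)

```text
clock: 13.35
eef_pos: [533.9, 41.5, 193.8]
tcp_rot: [3.142, 0.0, 1.673]
contact_force: [0.4, -0.0, -0.1]
opening: -0.001
```

```bash
cat > look.py <<'E'
from fit import *
import sys
s=r.sense();print(s['clock'],s['eef_pos'].round(1),s['tcp_rot'].round(3))
p,d=r.grab_frame('wrist');im=p[:,:,::-1].copy();b=bev('wrist',im);sc=score_im(b)
v,f=fit(sc);B=bridge(sc,v[0],v[1],v[3]);print('pivot,yaw,g',v.round(3),f);print('bridge',[[round(float(q),3) for q in t] for t in B])
w,_=fit(sc,[-.38,.38]);print(w.round(3),'target',v[2]+.38,w[2]+.38,'turn left',v[2]+.38-B[1][1])
cv2.imwrite(f'pics/{sys.argv[1]}.png',cv2.resize(b,None,fx=.8,fy=.75))
E
python3 look.py b8
```

```text
13.35 [533.9  41.5 193.8] [3.142 0.    1.673]
pivot,yaw,g [ 5.68268e+02  3.12040e+01 -9.00000e-03  1.66950e+01] -283.9010009765625
bridge [[101.369, 0.354, 0.0], [101.369, 0.354, 0.0]]
[ 5.68026e+02  3.01610e+01 -1.00000e-03  1.66620e+01] target 0.3707950745750143 0.37932381619474775 turn left 0.016795074575013724
```

Bridge at 0.354, as predicted. About +0.019 remains, which is 2.4 mm at the fingertip.

move_arm(
  increments=[
    {"tx": 0,"ty": -4,"tz": 2.5,"rx": 0,"ry": 0,"rz": 0,"gripper": -1},
    {"tx": 0,"ty": -3,"tz": 3.5,"rx": 0,"ry": 0,"rz": 0,"gripper": -1},
    {"tx": 0,"ty": -1.6,"tz": 4,"rx": 0,"ry": 0,"rz": 0,"gripper": -1},
    {"tx": 0,"ty": 0,"tz": 4.8,"rx": 0,"ry": 0,"rz": 0,"gripper": -1},
    {"tx": 0,"ty": 0,"tz": 3,"rx": 0,"ry": 0,"rz": 0,"gripper": -1},
    {"tx": 0,"ty": 0,"tz": 1,"rx": 0,"ry": 0,"rz": 0,"gripper": -1},
    {"tx": 0,"ty": 0,"tz": 0,"rx": 0,"ry": 0,"rz": 0,"gripper": -1},
    {"tx": 0,"ty": 0,"tz": 0,"rx": 0,"ry": 0,"rz": 0,"gripper": -1},
  ],
  squeeze=20,
)

```text
clock: 14.2
eef_pos: [448.3, 32.5, 6.6]
tcp_rot: [3.141, 0.0, 1.673]
contact_force: [-1.2, 0.2, 0.2]
opening: 0.002
```

move_arm(
  increments=[
    {"tx": -0.8,"ty": -0.12,"tz": 0,"rx": 0,"ry": 0,"rz": 0,"gripper": -1},
    {"tx": -0.8,"ty": -0.12,"tz": 0,"rx": 0,"ry": 0,"rz": 0,"gripper": -1},
    {"tx": -0.6,"ty": -0.12,"tz": 0,"rx": 0,"ry": 0,"rz": 0,"gripper": -1},
    {"tx": -0.4,"ty": 0,"tz": 0,"rx": 0,"ry": 0,"rz": 0,"gripper": -1},
    {"tx": -0.2,"ty": 0,"tz": 0,"rx": 0,"ry": 0,"rz": 0,"gripper": -1},
    {"tx": -0.2,"ty": 0,"tz": 0,"rx": 0,"ry": 0,"rz": 0,"gripper": -1},
    {"tx": -0.12,"ty": 0,"tz": 0,"rx": 0,"ry": 0,"rz": 0,"gripper": -1},
    {"tx": -0.1,"ty": 0,"tz": 0,"rx": 0,"ry": 0,"rz": 0,"gripper": -1},
    {"tx": 0,"ty": 0,"tz": 0,"rx": 0,"ry": 0,"rz": 0,"gripper": -1},
    {"tx": 0,"ty": 0,"tz": 0,"rx": 0,"ry": 0,"rz": 0,"gripper": -1},
  ],
  squeeze=20,
)

```text
clock: 15.2
eef_pos: [447.8, 0.2, 5.8]
tcp_rot: [-3.141, 0.0, 1.673]
contact_force: [0.2, 0.3, -0.1]
opening: 0.003
```

move_arm(
  increments=[
    {"tx": 1.5,"ty": 0,"tz": 0,"rx": 0,"ry": 0,"rz": 0,"gripper": -1},
    {"tx": 1.5,"ty": 0,"tz": -4,"rx": 0,"ry": 0,"rz": 0,"gripper": -1},
    {"tx": 0,"ty": 0,"tz": -4.8,"rx": 0,"ry": 0,"rz": 0,"gripper": -1},
    {"tx": 0,"ty": 2,"tz": -4,"rx": 0,"ry": 0,"rz": 0,"gripper": -1},
    {"tx": 0,"ty": 3,"tz": -3.5,"rx": 0,"ry": 0,"rz": 0,"gripper": -1},
    {"tx": 0,"ty": 4,"tz": -2.5,"rx": 0,"ry": 0,"rz": 0,"gripper": -1},
    {"tx": 0,"ty": 0,"tz": 0,"rx": 0,"ry": 0,"rz": 0,"gripper": -1},
    {"tx": 0,"ty": 0,"tz": 0,"rx": 0,"ry": 0,"rz": 0,"gripper": -1},
  ],
  squeeze=20,
)

```text
clock: 16.0
eef_pos: [534.6, 39.2, 193.9]
tcp_rot: [3.141, 0.0, 1.673]
contact_force: [-0.6, 0.3, -0.9]
opening: -0.004
```

```bash
python3 look.py b9
```

```text
16.0 [534.6  39.2 193.9] [3.141 0.    1.673]
pivot,yaw,g [ 5.68203e+02  3.10750e+01 -8.00000e-03  1.66800e+01] -283.919677734375
bridge [[101.551, 0.37, 0.0], [101.551, 0.37, 0.0]]
[567.97   30.044   0.     16.675] target 0.3717739298731149 0.38015708108860147 turn left 0.0017739298731143105
```

View pics/b9.png

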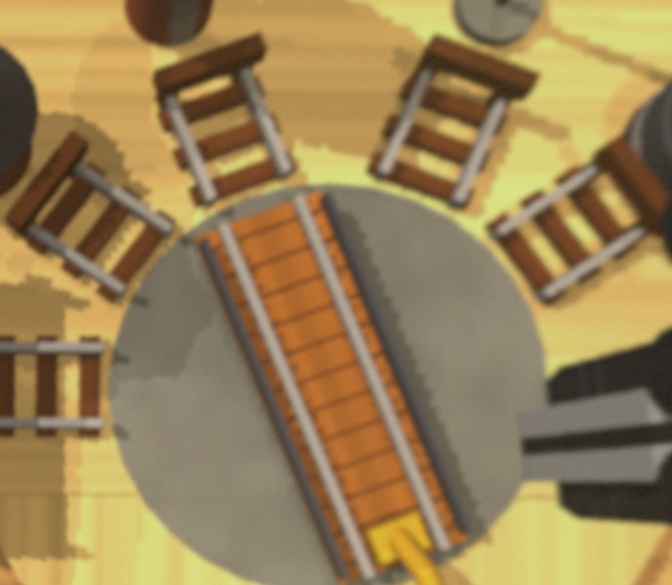

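By eye the rails line up: right bridge rail at (302,200) to siding rail at (290,170). I'll do one independent check on the same view, fitting the bridge and the tower siding as free straight tracks.

Run:
```python
from fit import *
p,d=r.grab_frame('wrist');b=bev('wrist',p[:,:,::-1].copy());sc=score_im(b)
def free(r0,r1):
    f=lambda v:-sum(samp(sc,568.1,30.7,v[0],v[1]+o*v[2],r0,r1) for o in(-1,1))
    return min((minimize(f,[a,l,16.7],method='Nelder-Mead') for a in(.34,.37,.4) for l in(-2,0,2)),key=lambda q:q.fun).x
B=free(-60,80);H=free(20,82);Sd=free(100,143)
print('bridge',B.round(4),'headhalf',H.round(4),'siding',Sd.round(4))
for v in(B,H,Sd): print('lateral at r=85,97,122 in frame of .371:',[round(R*np.tan(v[0]-.371)+v[1],2) for R in(85,97,122)])
for c in('top','wrist'):
  r.grab_frame(c)
  for q,z in [('bridge_head',28),('flat_wagon',18),('tweezers_block',18)]:
    for t in r.place_of(q,c)[:1]: print(c,q,round(t['confidence'],2),atz(c,t['location'],z).round(1))
```

```text
bridge [ 0.3735 -0.3558 16.8607] headhalf [ 0.3737 -0.3664 16.8554] siding [ 0.3786 -1.0007 16.7582]
lateral at r=85,97,122 in frame of .371: [np.float64(-0.14), np.float64(-0.11), np.float64(-0.05)]
lateral at r=85,97,122 in frame of .371: [np.float64(-0.14), np.float64(-0.1), np.float64(-0.04)]
lateral at r=85,97,122 in frame of .371: [np.float64(-0.36), np.float64(-0.27), np.float64(-0.08)]
top bridge_head 0.29 [ 564.1 -158.2   28. ]
top flat_wagon 0.86 [572.2 197.2  18. ]
top tweezers_block 0.55 [ 568.7 -153.2   18. ]
wrist bridge_head 0.57 [648.9  57.3  28. ]
wrist flat_wagon 0.97 [573.8 208.1  18. ]
wrist tweezers_block 0.44 [ 568.5 -166.9   18. ]
```

The free fits agree: the lateral step at the gap is about 0.2 mm and the angles differ by about 0.005 rad. The hand is well above everything, so I'm handing in.

```bash
python3 -c "
from rig import r
s=r.sense();print(s['clock'],s['eef_pos'],s['contact_force']);print(r.sign_off())"
```

```text
16.5 [534.09592449  39.08302969 193.71786346] [-0.12608276  0.01435147  0.02291605]
the job is handed in; nothing more can be done
None
```

I turned the bridge to the water-tower siding (inner left, +0.38 rad on the board) by pushing the brass arm sideways with the shut fingertips. It took one long push and two small corrections, and I handed in at 16.5 s with the hand raised clear.

**Alignment:** in the last wrist view the bridge was at about 0.370–0.374 rad and the siding at 0.372–0.380 rad, depending on the fit. Across the gap the rails were about 0.2 mm out of line. The force reading was near zero.

**Fingertip height:** the shut fingertips sit about 26 mm higher than the reported TCP; both cameras agreed on this. Because of it, my first pass went over the arm without touching it. I lowered the hand further to correct for it, and the pushes then turned the bridge as predicted.

**Checks that disagreed:**
- **Bridge head:** in the last top view the network put it in the wrong place, with low confidence (0.29), so I ignored it.
- **Bystanders:** the top camera had the flat wagon and tweezers block within about 6 mm of where they started. The wrist camera put them about 8 mm and 18 mm off. The hand was not near either of them, so I took this as measurement error. I did not re-measure the other bystanders.

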